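# Click the radio's thumbwheel on by one notch

### The arm

A 7-joint arm with a two-finger parallel gripper is mounted at the origin on the work surface. World frame = base frame: x ahead of the robot, y to its left, z up, the work surface at z = 0. Lengths are in mm, angles in rad, forces in N, time in s.
With the tool pointing down it reaches from about 425 to 975 mm from the base axis. Payload 16.7 kg.
Tool frame: the origin (TCP) lies between the finger pads; the fingertips stand nose_length ahead of it and the grasp point (between the pads) lies 5 mm behind it (nose_length is the distance from the TCP to the fingertips, in mm); z points along the fingers, y is the direction in which the jaws open and shut (so a half turn about z gives the same grasp; the last joint's range is limited). The gripper opens to 85 mm and grips with 20 to 120 N. Pads are 22 mm wide; open, the fingers measure 114 mm over their backs; the gripper's body (76 mm by 85 mm) begins 54 mm behind the grasp point. The pads swing forward as they close: fully open they stand 13 mm farther back than shut.
Start: joints at [1.03, 0.426, 0.074, 1.606, -0.034, 1.111, -0.067], TCP at [257.093, -624.084, 245.302] pointing down, gripper open.
Joint ranges: [-2.85, 2.85], [-0.5, 2.14], [-1.23, 1.37], [0.21, 2.46], [-1.02, 4.16], [0.16, 2.05], [-2.73, 2.73]. Speed limits (rad/s): [1.89, 1.89, 2.39, 2.39, 3.01, 3.01, 3.01].

### API

Orientations are given as a 3x3 rotation matrix whose columns are the frame's x, y, z axes.
In Python, from cell import * gives the robot as it stands. Calls block until the motion is done:
- move_to(position, orientation): joint-space move of the TCP to a pose.
- movel(position, vel=150, frame=None): straight line of the TCP; frame=None keeps the orientation; vel is the mean speed in mm/s.
- goto_joints(angles): joint-space move.
- gripper_open() and grasp(newtons=None): open the fingers fully, or close them until they stop; newtons is the grip in N (None keeps the last).
- wait(seconds).
- inverse_kinematics(position, orientation): joint angles nearest the present ones, or None.
- capture(name): name is "side" or "top" or "wrist"; returns the picture (400x640x3 uint8, red, green, blue); there is no depth.
- camera_info(name): a dict with "intrinsics" (3x3 intrinsics, pixels), "xyz" and "orientation" of the camera in the world; the wrist camera has in their place "mount" (4x4, takes a point from camera to tool coordinates, whose origin is the TCP and whose axes are the flange's). Camera axes: x right, y up, looking along -z (the intrinsics and any distortion apply to the point x, -y, -z); pixel columns grow to the right and rows downward; lengths in mm; the calibration is good to about 2 mm. A picture is of the moment at which its call begins: read the wrist's pose just before it. camera_info takes no time and is no camera call.
A pose or a line that the arm cannot do raises Unreachable and nothing moves.
- hand_in(): hands the job in, once; it reports no verdict.
Readings, each from a call of its own:
- current_time_s(): time.
- current_joint_pos(): joint angles.
- current_qvel(): joint speeds.
- current_joint_efforts(): joint torques, N m.
- current_ee_pos(): TCP position.
- current_ee_rot(): TCP orientation.
- current_ft_force(): force on the tool from outside, world axes, zero at the start.
- current_ft_torque(): the same for the moment, N m.
- current_width(): finger opening in mm.
Only numpy, scipy, OpenCV 4.12 (cv2) and the standard library are available. Lean on these libraries where they do the work, as an engineer would, in place of code of your own. Each camera call takes 0.05 s, during which the arm holds its last target.

### The job

Switch on the portable radio standing on the crate: lay a fingertip on top of its broad knurled thumbwheel and drag it towards the radio's front (the face with the loudspeaker) until it clicks over into the next notch, just one click and no further, and then take the finger away. Do not pinch or lift anything, leave the radio standing where it is, and do not touch the narrow tuning wheel or disturb the other things on the crate.

Things in the scene. Friction and masses are not known exactly. Their poses are not given: they have to be found in the camera images.
- radio: dark grey radio, 1.8 kg, loose on rubber feet: 96 mm deep (x), 240 wide (y), flat top at z 130. Origin: centre of its underside, z up; +x is the front (round loudspeaker at its -y end). Two knurled thumbwheels stick up through the top: a broad one (20 mm) at y = -65 mm, a narrow one (10 mm) at y = +65. A folded aerial lies on the top at x = -40 mm, up to z 134; handle folded down on the back
- power_wheel_top (a point): highest point of the broad on/off wheel, mid-width, 142 mm above the crate; fixed to the radio (does not turn), with its axes. Wheel: 64 mm diameter, axle along the radio's y, 32 mm below this point; the rim stands 12 mm above the case. A cheek each side, 1.5 mm off the wheel, 7 mm wide, 60 long, 5 high. Only friction under a pressing finger turns the wheel
- power_wheel (a joint): broad wheel's angle (rad), growing as its top moves to the radio's +x. Sprung notches: 0 (off, start, give or take 0.05), 0.5 (on, wanted), 1.0 (too far); let go, it snaps to the nearer (tipping points 0.25, 0.75). A notch is 16 mm of rim travel, resisting about 1 N at the rim. A white line on the rim is 15 mm behind the top when off, at the top when on; white dots on the -y cheek mark the places
- tuning_wheel_top (a point): highest point of the narrow tuning wheel (64 mm in diameter, 10 mm wide), also 142 mm above the crate; not to be touched
- tuning_wheel (a joint): angle of the narrow tuning wheel in rad, which turns with light drag and has no notches; not to be touched
- mug: cream enamel mug, 84 mm across without its handle and 82 mm high, handle at its +y; origin at the centre of its underside; to be left alone
- food_box: closed blue plastic food box with pale snap clips, 118 x 163 x 66 mm high; origin at the centre of its underside; to be left alone
- jar: squat clear glass jar with a closed steel twist cap, 80 mm across and 85 mm high; origin at the centre of its underside; to be left alone
- spoon: stainless steel spoon, 190 mm long, lying along its x; origin at the middle of its underside; to be left alone

How it is judged (in metres and radians):
On the way, in this order (a step that is already met when the one before it is completed fails the run):
1. a fingertip is laid on the broad wheel (contact force between the fingers and power_wheel above 0.5 N and value of joint power_wheel below 0.15 rad), for 0.05 s.
2. the fingertip has dragged the wheel over the click (contact force between the fingers and power_wheel above 0.3 N and value of joint power_wheel above 0.2 rad), for 0.02 s.
At the end, for the whole second after the job is handed in: the broad wheel rests in its middle notch (0.5 rad, within 0.08), the radio stands upright within 30 mm of where it was, and everything is at rest (value of joint power_wheel between 0.42 and 0.58 rad and velocity of joint power_wheel between -0.1 and 0.1 rad/s and distance of radio from where it was at the start of the episode below 0.03 m and angle between radio's own z axis and vertical below 0.05 rad and linear speed of radio below 0.02 m/s); the robot touches nothing.
It fails at once if the broad wheel clicked past the notch wanted (value of joint power_wheel above 0.85 rad).
It fails at once if the radio was lifted or tipped (height (world z) of radio above 0.01 m or angle between radio's own z axis and vertical above 0.12 rad).
It fails at once if the radio was pushed out of its place (distance of radio from where it was at the start of the episode above 0.03 m).
It fails at once if the narrow tuning wheel was touched (contact force between any of the fingers, the arm and tuning_wheel above 0.3 N).
It fails at once if a bystander was disturbed or lifted (distance of any of mug, food_box, jar, spoon from where it was at the start of the episode above 0.02 m).
It also fails if it takes over 32 s, if anything falls off the work surface, if the arm or the gripper's body presses on something with over 40 N, if the wrist force passes 120 N, or if a joint passes its speed limit or range.

## Working session

There is one attempt and no reset: what is moved stays moved. The work goes in short steps, each a Python script; the robot and the scene stay as the last script left them, time stands still between calls to the robot, and variables do not carry over. Pictures are saved under pics/ and viewed, and the job is handed in when it is done.

```bash
mkdir -p pics; ls; python3 - <<'E'
from cell import *
import cv2, numpy as np
np.set_printoptions(precision=4,suppress=True)
for n in ["side","top","wrist"]:
    print(n,camera_info(n))
    im=capture(n); cv2.imwrite(f"pics/{n}0.png",im[:,:,::-1])
print(current_time_s(),current_ee_pos(),current_ee_rot(),current_width(),current_ft_force())
try: print(nose_length)
except Exception as e: print(e)
E
```

```text
pics
side {'intrinsics': array([[480.9372,   0.    , 316.8689],
       [  0.    , 480.9372, 202.2548],
       [  0.    ,   0.    ,   1.    ]]), 'xyz': array([ 244.0633, 1265.3971,  894.4103]), 'orientation': array([[-0.9664,  0.1378, -0.217 ],
       [-0.257 , -0.5097,  0.8211],
       [ 0.0026,  0.8493,  0.528 ]])}
top {'intrinsics': array([[418.5283,   0.    , 319.9487],
       [  0.    , 418.5283, 196.5175],
       [  0.    ,   0.    ,   1.    ]]), 'xyz': array([ 361.3514,  -15.4031, 1582.3161]), 'orientation': array([[-0.0171,  0.9919, -0.1261],
       [-0.9996, -0.02  , -0.022 ],
       [-0.0243,  0.1256,  0.9918]])}
wrist {'intrinsics': array([[299.0122,   0.    , 318.3291],
       [  0.    , 299.0122, 202.7822],
       [  0.    ,   0.    ,   1.    ]]), 'mount': array([[  -0.0006,    0.9578,    0.2876,   73.3001],
       [   1.    ,    0.0006,    0.0002,   -0.1721],
       [  -0.    ,    0.2876,   -0.9578, -128.5944],
       [   0.    ,    0.    ,    0.    ,    1.    ]])}
0.15 [ 257.0218 -623.8584  244.8062] [[ 0.9246  0.381  -0.0004]
 [ 0.381  -0.9246  0.0008]
 [-0.0001 -0.0009 -1.    ]] 85.35992649375567 [ 0.3601  0.5882 -0.1385]
14.0
```

View pics/top0.png

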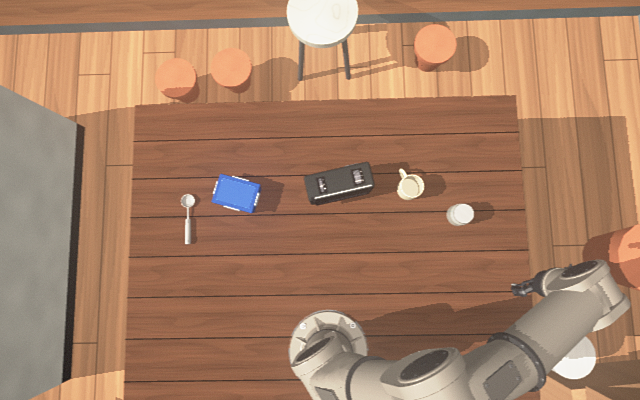

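View pics/side0.png

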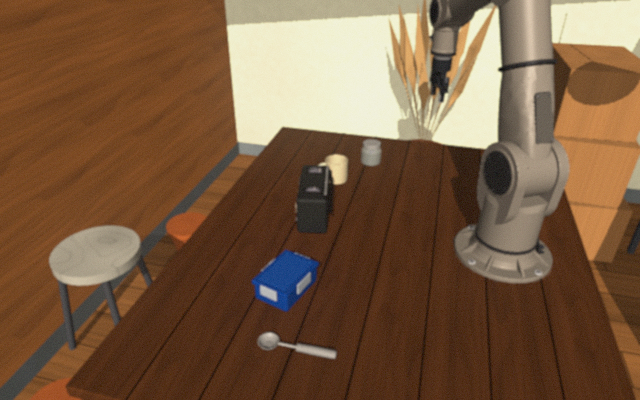

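View pics/wrist0.png

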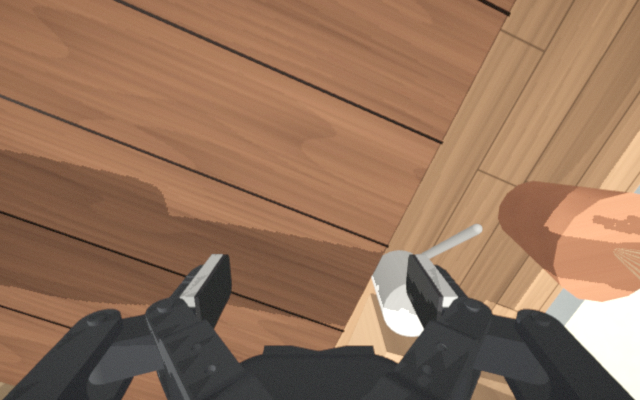

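```bash
python3 - <<'E'
import cv2
a=cv2.imread("pics/top0.png")[150:220,290:400]; cv2.imwrite("pics/topz.png",cv2.resize(a,None,fx=7,fy=7,interpolation=cv2.INTER_CUBIC))
a=cv2.imread("pics/side0.png")[140:240,270:390]; cv2.imwrite("pics/sidez.png",cv2.resize(a,None,fx=6,fy=6,interpolation=cv2.INTER_CUBIC))
E
```

```text
(no output)
```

View pics/topz.png

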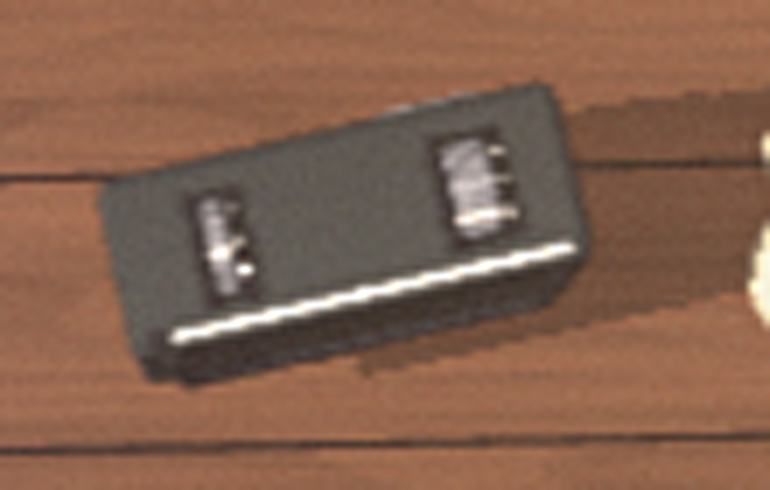

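View pics/sidez.png

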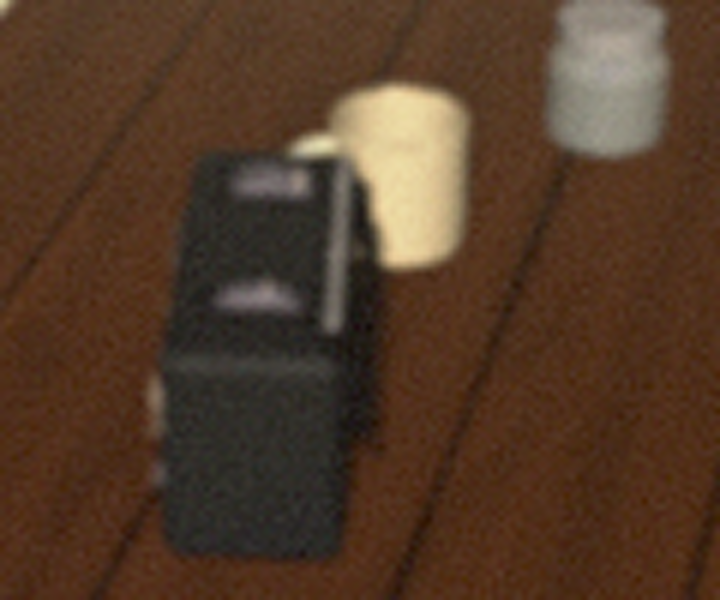

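```bash
cat > h.py <<'E'
import numpy as np, cv2
from cell import *
np.set_printoptions(precision=4,suppress=True)
def ray(info,px,R=None,p=None):
    K=info["intrinsics"]
    d=np.linalg.inv(K)@np.array([px[0],px[1],1.0]); d=np.array([d[0],-d[1],-d[2]])
    if "mount" in info:
        M=info["mount"]; o=p+R@M[:3,3]; return o,R@(M[:3,:3]@d)
    return np.array(info["xyz"]),info["orientation"]@d
def onz(info,px,z,R=None,p=None):
    o,d=ray(info,px,R,p); return o+d*(z-o[2])/d[2]
def proj(info,P,R=None,p=None):
    if "mount" in info:
        M=info["mount"]; q=np.linalg.inv(M)@np.append(R.T@(np.array(P)-p),1); q=q[:3]
    else: q=info["orientation"].T@(np.array(P)-info["xyz"])
    v=info["intrinsics"]@np.array([q[0],-q[1],-q[2]]); return v[:2]/v[2]
E
python3 - <<'E'
from h import *
ti=camera_info("top"); f=lambda x,y:(290+x/7-.43,150+y/7-.43)
a=onz(ti,f(466,187),140); b=onz(ti,f(222,248),140)
print("broad",a,"tune",b,np.linalg.norm(a-b))
e1=onz(ti,f(178,338),134);e2=onz(ti,f(576,248),134); print("aerial",e1,e2)
for u,v in((a,b),(e2,e1)):
    d=v-u; print("yaw",np.arctan2(-d[0],d[1]))
yaw=np.arctan2(-(e1-e2)[0],(e1-e2)[1])
rx=np.array([np.cos(yaw),np.sin(yaw),0])
for s in (1,-1):
    ty=s*rx; tz=np.array([0,0,-1.]); tx=np.cross(ty,tz); R=np.c_[tx,ty,tz]
    q=inverse_kinematics([a[0],a[1],250],R); print(s,tx,q, inverse_kinematics([a[0],a[1],150],R))
E
```

```text
broad [ 613.2992 -110.9615  140.    ] tune [585.0876  11.1834 140.    ] 125.36058532178278
aerial [541.1101  34.0171 134.    ] [ 582.3376 -165.2394  134.    ]
yaw 0.22698728177007305
yaw 0.20402793845463518
1 [-0.2026  0.9793  0.    ] [ 0.4492  0.3777 -0.481   1.6968  0.1913  1.1139  0.1163] [ 0.452   0.4845 -0.4927  1.7863  0.2764  0.9396  0.0468]
-1 [ 0.2026 -0.9793  0.    ] [-0.737   0.629   1.214   1.765  -0.6314  1.205  -2.2799] [-0.7086  0.8025  1.2055  1.8546 -0.8457  1.1138 -2.1165]
```

```bash
python3 - <<'E'
from h import *
yaw=0.21
rx=np.array([np.cos(yaw),np.sin(yaw),0]); tz=np.array([0,0,-1.]); R=np.c_[np.cross(rx,tz),rx,tz]
grasp(20); print(current_time_s(),current_width(),nose_length)
ry=np.array([-rx[1],rx[0],0])
p=np.array([613.3,-111,0])-25*ry; p[2]=260
move_to(p,R); wait(0.2)
P=current_ee_pos();RR=current_ee_rot(); im=capture("wrist"); cv2.imwrite("pics/w1.png",im[:,:,::-1])
np.savez("w1.npz",P=P,R=RR)
print(current_time_s(),P,RR,current_joint_pos(),current_ft_force())
w=camera_info("wrist"); print(proj(w,[613.3,-111,142],RR,P), proj(w,P+14*RR[:,2],RR,P))
E
```

```text
0.9167 0.46155701104938457 14.0
3.3417 [ 618.3793 -136.1223  259.9655] [[-0.2074  0.9783 -0.0001]
 [ 0.9783  0.2074 -0.0001]
 [-0.0001 -0.0001 -1.    ]] [ 0.4592  0.3809 -0.4483  1.6644  0.1786  1.1371  0.1728] [ 0.6893 -0.7376 -0.0563]
[318.6264 172.6915] [318.4164 258.3909]
```

View pics/w1.png

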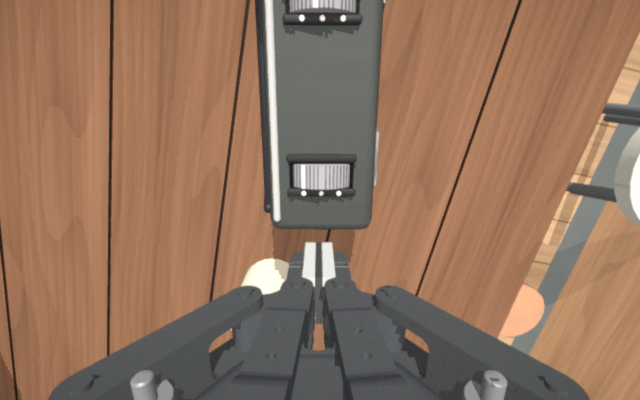

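```bash
python3 - <<'E'
import cv2
a=cv2.imread("pics/w1.png")[145:235,255:390]; cv2.imwrite("pics/w1z.png",cv2.resize(a,None,fx=5.9,fy=5.9,interpolation=cv2.INTER_CUBIC))
a=cv2.imread("pics/w1.png")[225:300,260:380]; cv2.imwrite("pics/w1f.png",cv2.resize(a,None,fx=6,fy=6,interpolation=cv2.INTER_CUBIC))
E
```

```text
(no output)
```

View pics/w1z.png

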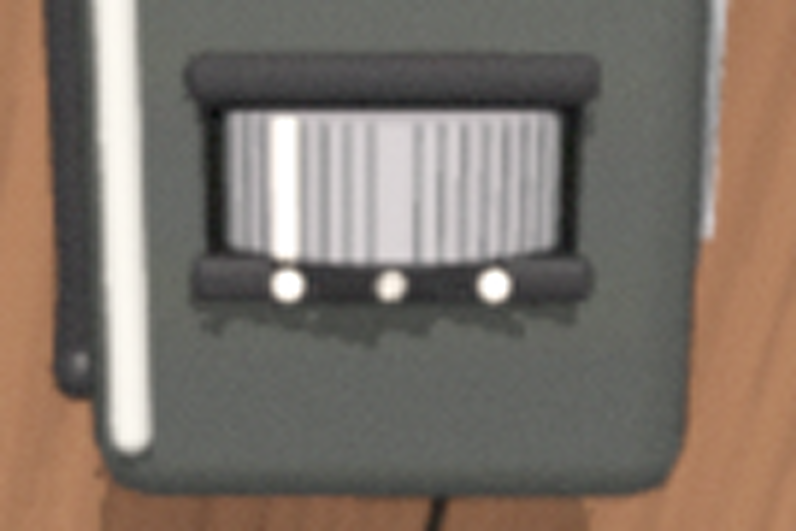

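View pics/w1f.png

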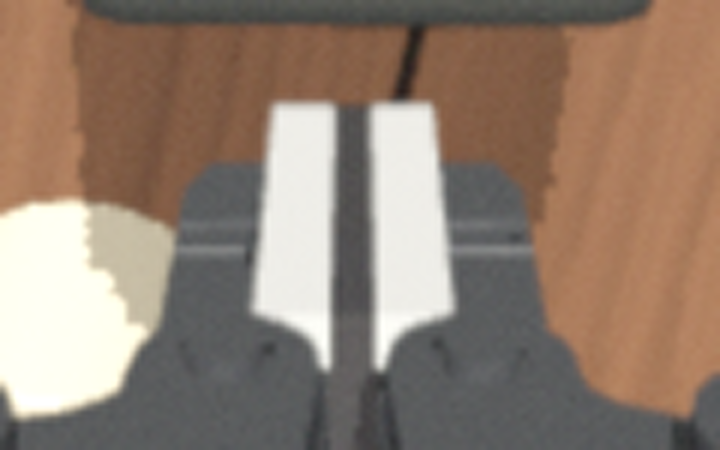

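```bash
python3 - <<'E'
from h import *
w=camera_info("wrist"); D=np.load("w1.npz"); P,R=D["P"],D["R"]
im=cv2.imread("pics/w1.png")
roi=cv2.cvtColor(im,cv2.COLOR_BGR2GRAY)[189:198,295:350]
n,l,s,c=cv2.connectedComponentsWithStats((roi>150).astype(np.uint8))
px=[]
for i in range(1,n):
    m=(l==i); print(s[i],c[i]+[295,189])
    wgt=np.where(m,roi.astype(float)-100,0); ys,xs=np.mgrid[:roi.shape[0],:roi.shape[1]]
    px.append([(wgt*xs).sum()/wgt.sum()+295,(wgt*ys).sum()/wgt.sum()+189])
px=sorted([p for p in px]); print(px)
d=np.array([onz(w,p,135.3,R,P) for p in px]); print(d)
v=d[-1]-d[0]; yaw=np.arctan2(v[1],v[0]); print(np.linalg.norm(v),"yaw",yaw)
# aerial yaw: bright strip 
g=cv2.cvtColor(im,cv2.COLOR_BGR2GRAY)
a=[]
for r in range(20,218,6):
    row=g[r,255:292].astype(float); k=np.where(row>190)[0]
    if len(k): a.append(onz(w,(255+k.mean(),r),133,R,P))
a=np.array(a); f=np.polyfit(a[:,1],a[:,0],1); print("aerial yaw",np.arctan(-f[0]),len(a))
rx=np.array([np.cos(yaw),np.sin(yaw),0])
y2=np.arctan(-f[0]); ry=np.array([-np.sin(y2),np.cos(y2),0]); rx=np.array([np.cos(y2),np.sin(y2),0])
top=d.mean(0)+15*ry; top[2]=142; print("top",top)
print("aerial x offset",(a[:,:2].mean(0)-top[:2])@rx[:2])
print(proj(w,top,R,P), 'top cam', proj(camera_info("top"),top),'side',proj(camera_info("side"),top))
E
```

```text
[20  0  2  1  2] [315.5 189. ]
[24  0  6  1  6] [321.5 189. ]
[32  0  2  1  2] [327.5 189. ]
[ 6  2  6  5 24] [303.2917 193.    ]
[24  2  5  5 19] [320.8421 192.8421]
[41  2  6  5 24] [338.2917 193.    ]
[[np.float64(303.2774936061381), np.float64(192.9079283887468)], [np.float64(315.48623853211006), np.float64(189.0)], [np.float64(320.8206300813008), np.float64(192.8831300813008)], [np.float64(321.456338028169), np.float64(189.0)], [np.float64(327.4727272727273), np.float64(189.0)], [np.float64(338.2952717915729), np.float64(192.92634287552266)]]
[[ 604.1409 -132.604   135.3   ]
 [ 613.882  -126.9437  135.3   ]
 [ 619.1672 -129.4067  135.3   ]
 [ 618.9774 -125.8672  135.3   ]
 [ 624.1124 -124.7825  135.3   ]
 [ 634.1483 -126.2819  135.3   ]]
30.666141439610747 yaw 0.20764605943711587
aerial yaw 0.20563965766527523 33
top [ 616.0085 -112.9637  142.    ]
aerial x offset -39.90835993587779
[321.3029 175.6123] top cam [356.7304 175.4061] side [314.753 167.971]
```

```bash
cat >> h.py <<'E'
YAW=0.207
RX=np.array([np.cos(YAW),np.sin(YAW),0]); RY=np.array([-np.sin(YAW),np.cos(YAW),0])
TZ=np.array([0,0,-1.]); RT=np.c_[np.cross(RX,TZ),RX,TZ]
TOP=np.array([616.08,-114.75,0])
def at(x,z,y=0): return TOP+x*RX+y*RY+np.array([0,0,z])
E
python3 - <<'E'
from h import *
move_to(at(-7,172),RT); 
print(current_time_s()); wait(0.2)
f0=np.mean([current_ft_force() for _ in range(5)],0); print("tare",f0,current_ee_pos())
movel(at(-7,159),vel=60); print(current_time_s(),current_ft_force()-f0)
z=159
while z>152:
    z-=0.5; movel(at(-7,z),vel=20); f=current_ft_force()-f0
    print(round(current_time_s(),2),z,current_ee_pos(),f)
    if f[2]>3: break
np.savez("st.npz",f0=f0,z=z)
E
```

```text
3.7917
tare [-0.5244 -0.1745 -0.4416] [ 610.5098 -116.8651  174.1354]
4.3583 [ 0.8008 -0.0132  0.7565]
4.61 158.5 [ 609.3101 -116.1844  158.6162] [0.192  0.5626 0.0348]
4.86 158.0 [ 609.2314 -116.2185  158.038 ] [0.6088 0.656  0.4237]
5.11 157.5 [ 609.2114 -116.1892  157.4778] [0.3174 0.522  0.7539]
5.36 157.0 [ 609.184  -116.2118  156.9511] [ 0.3629 -0.6236  0.6371]
5.61 156.5 [ 609.2075 -116.1965  156.4569] [0.8533 1.5405 0.828 ]
5.86 156.0 [ 609.3    -116.1794  156.0881] [-0.0971 -0.3065  1.5586]
6.11 155.5 [ 609.6222 -116.1332  155.9459] [-0.452   0.9364  6.1849]
```

```bash
python3 - <<'E'
from h import *
D=np.load("st.npz"); f0=D["f0"]; z=float(D["z"])
ff=np.mean([current_ft_force() for _ in range(5)],0)-f0; print("start",current_time_s(),ff)
x=-7
while x<9:
    x+=1.0; movel(at(x,z),vel=25); f=np.mean([current_ft_force() for _ in range(5)],0)-f0
    e=current_ee_pos(); print(round(current_time_s(),2),x,round(z,2),"x_act %.2f z %.2f"%((e-TOP)@RX,e[2]),"fx %.2f fz %.2f"%(f@RX,f[2]))
    if f[2]>9: z+=0.15
    elif f[2]<4: z-=0.2
    if f[2]>20: break
for n in("side","top","wrist"): cv2.imwrite(f"pics/d_{n}.png",capture(n)[:,:,::-1])
np.savez("st.npz",f0=f0,z=z)
E
python3 - <<'E'
import cv2
a=cv2.imread("pics/d_wrist.png")[120:300,220:420]; cv2.imwrite("pics/dz.png",cv2.resize(a,None,fx=3.3,fy=3.3,interpolation=cv2.INTER_CUBIC))
E
```

```text
start 6.1083 [-0.452   0.9364  6.1849]
6.36 -6.0 155.5 x_act -5.60 z 155.97 fx 0.41 fz 5.61
6.61 -5.0 155.5 x_act -4.62 z 155.98 fx -0.23 fz 6.84
6.86 -4.0 155.5 x_act -3.62 z 155.98 fx 0.31 fz 7.22
7.11 -3.0 155.5 x_act -2.61 z 156.02 fx 0.42 fz 7.74
7.36 -2.0 155.5 x_act -1.59 z 156.02 fx -0.18 fz 7.02
7.61 -1.0 155.5 x_act -0.57 z 156.02 fx 0.58 fz 6.86
7.86 0.0 155.5 x_act 0.51 z 156.02 fx 0.16 fz 6.11
8.11 1.0 155.5 x_act 1.52 z 156.02 fx 0.88 fz 6.14
8.36 2.0 155.5 x_act 2.57 z 156.01 fx 0.88 fz 6.03
8.61 3.0 155.5 x_act 3.61 z 156.01 fx 1.85 fz 4.41
8.86 4.0 155.5 x_act 4.63 z 156.00 fx 1.40 fz 5.86
9.11 5.0 155.5 x_act 5.62 z 155.99 fx 1.29 fz 5.47
9.36 6.0 155.5 x_act 6.53 z 155.97 fx 1.35 fz 5.67
9.61 7.0 155.5 x_act 7.46 z 155.93 fx 1.47 fz 5.99
9.86 8.0 155.5 x_act 8.38 z 155.87 fx 1.28 fz 5.81
10.11 9.0 155.5 x_act 9.25 z 155.78 fx 1.23 fz 6.53
```

View pics/dz.png

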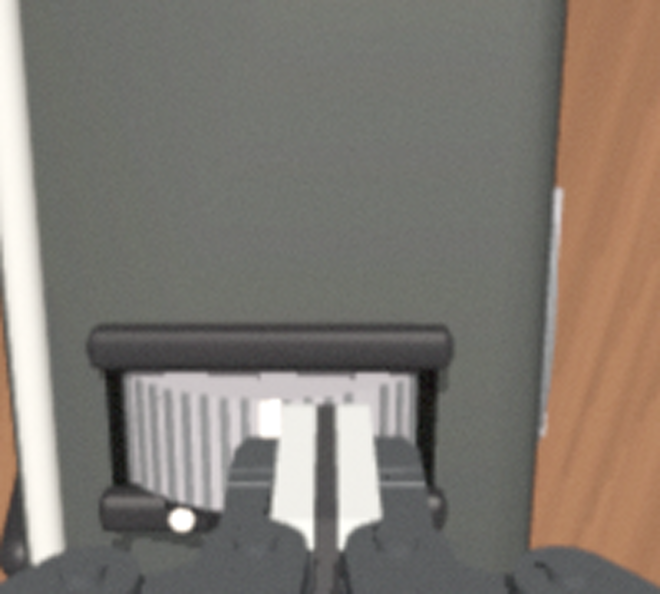

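The white line now lies at the wheel's top (zoomed column 270, with the wheel spanning 125–417). I'll lift straight up and check.

```bash
python3 - <<'E'
from h import *
movel(at(9,160),vel=40); movel(at(9,200),vel=120)
move_to(at(0,260,-25),RT); wait(0.4)
P=current_ee_pos();R=current_ee_rot(); im=capture("wrist")[:,:,::-1]; cv2.imwrite("pics/w2.png",im)
np.savez("w2.npz",P=P,R=R)
cv2.imwrite("pics/w2z.png",cv2.resize(im[145:235,255:390],None,fx=5.9,fy=5.9,interpolation=cv2.INTER_CUBIC))
cv2.imwrite("pics/top2.png",capture("top")[:,:,::-1])
w=camera_info("wrist"); g=cv2.cvtColor(np.ascontiguousarray(im),cv2.COLOR_BGR2GRAY)
t=proj(w,at(0,135.3,-15),R,P); print("expected mid dot",t,current_time_s(),current_ft_force())
x0,y0=int(t[0])-28,int(t[1])-8
n,l,s,c=cv2.connectedComponentsWithStats((g[y0:y0+16,x0:x0+56]>150).astype(np.uint8))
for i in range(1,n): print(s[i],c[i]+[x0,y0],onz(w,c[i]+[x0,y0],135.3,R,P))
E
```

```text
expected mid dot [318.5416 189.5528] 11.8667 [ 0.2704 -0.0166 -0.2476]
[  2   0  54  12 230] [318.7783 183.2261] [ 618.2034 -123.8672  135.3   ]
[ 9  6  5  6 26] [301.  189.5] [ 604.2049 -132.5229  135.3   ]
[44  6  5  6 25] [336.04 189.6 ] [ 634.0837 -126.3393  135.3   ]
```

View pics/w2z.png

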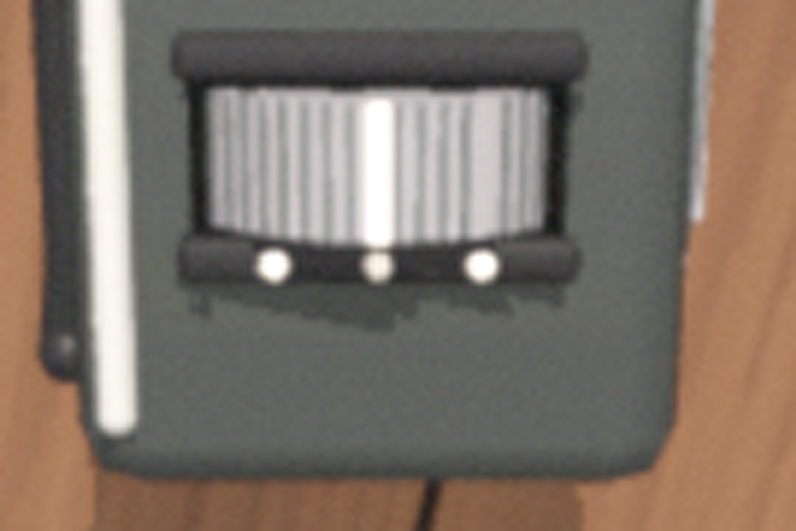

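View pics/top2.png

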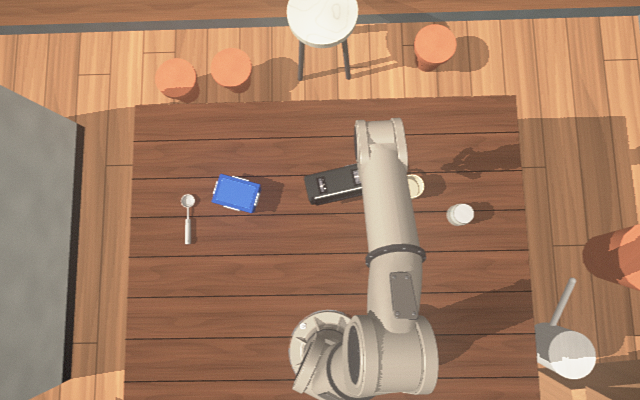

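The white line is level with the middle dot (zoomed column 377 for both). The outer cheek dots are within 0.1 mm of where they were, so the radio hasn't moved. The other objects look unmoved, and the finger is clear.

```bash
python3 -c "
from cell import *
print(current_time_s(),current_qvel()); hand_in()"
```

```text
11.8667 [ 6.75026813e-04 -3.61359592e-03 -1.86272256e-05 -2.73170458e-03
 -1.51810116e-05 -1.49970765e-04  1.37906844e-03]
the job is handed in; nothing more can be done
```

The radio is switched on: the broad wheel moved one click, and I handed the job in at about 11.9 s of the 32 s allowed. I laid the closed fingertips on top of the wheel with about 6 N, dragged them 16 mm towards the loudspeaker side and lifted straight off.

- **Wheel:** the wrist camera shows the white line level with the middle dot, so it is in the "on" notch. I judged this from the picture, as there is no direct reading of the wheel angle.
- **Radio:** the two outer cheek dots are within 0.1 mm of where they were before the drag, so the radio stayed put.
- **Other objects:** in the top view the food box, spoon and jar look where they were. The arm partly hid the mug, so I couldn't check it fully, but no planned path went near it.
- **Robot:** the fingers ended about 100 mm above the wheel with the arm at rest and the tool force back near zero. They never went near the tuning wheel.

The force zero was taken just before the arm had fully settled, so the contact forces are good to about 0.5 N. No check failed. The first rough top-camera position for the wheel was about 5 mm off the wrist-camera one, and I used the wrist-camera value.

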